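# Lift the pawl to free the specimen puck from its ratchet clamp

## Robot

A 6-joint arm with a two-finger parallel gripper is mounted at the origin on a cart in front of the work surface, level with it; the furniture and walls round the work are solid. World frame = base frame: x ahead of the robot, y to its left, z up, the work surface at z = 0. Lengths are in m, angles in rad, forces in N, time in s.
With the tool pointing down it reaches from about 0.25 to 0.8 m from the base axis. Payload 3.9 kg.
Tool frame: the origin (TCP) lies midway between the tips of the shut fingers; the grasp point (between the pads) lies 19 mm behind it; z points along the fingers, y is the line along which they close (so a half turn about z gives the same grasp; the last joint's range is limited). The gripper opens to 85 mm and grips with 20 to 120 N. Pads are 22 mm wide; open, the fingers measure 114 mm over their backs; the gripper's body (76 mm by 85 mm) begins 54 mm behind the grasp point. The pads swing forward as they close: fully open they stand 13 mm farther back than shut.
Start: joints at [-1.165, 0.26, -0.138, 1.173, 0, 1.571], TCP at [0.207, -0.482, 0.231] pointing down, gripper open.
Joint ranges: [-2.78, 2.78], [-0.83, 1.72], [-1.28, 1.37], [-1.9, 2.12], [-1.57, 1.48], [-3.14, 3.14]. Speed limits (rad/s): [2.57, 2.57, 3.14, 3.14, 3.14, 3.14].

## Interface

Orientations are given as a 3x3 rotation matrix whose columns are the frame's x, y, z axes.
In Python, from workcell import bot gives the robot as it stands. The module is installed in compiled form; this text tells all that it offers.
- The arm moves only by the tool apply_moves, never from a script. Its argument "motion" is text: rows parted by semicolons, each of 6 numbers parted by spaces: the shift along the world's x, y, z each as a share of 0.04 m, from -1 to 1, then the turn, a rotation vector about the world's x, y, z each as a share of 0.12 rad, from -1 to 1. A call has 1 to 10 rows; each row shifts and turns the commanded pose from where the row before left it; what a row does not reach is not made up. A row lasts 1/10 s, in which the tool goes at most 50 mm and 8.59 degrees, less where a joint would pass 70% of its speed; a pose out of reach is approached as far as the arm can. A call with a number of a shift or a turn outside -1 to 1 is refused whole. A call with a gripper value outside its range is refused whole. "fingers" is the gripper command: -1 is shut, 1 is fully open, values between are in proportion, set as the call begins (left out, the last holds). The fingers move at their own pace and stop on an object; the grip force is fixed at half the most. Time passes only in rows, so rows that do not move let the fingers close. It gives the time, the measured TCP pose, the force, the opening and the grip force at its end, in the units of the state.
- bot.observe(): the state, without advancing time (a new reading comes with each control period).
- bot.camera(name): name is "side" or "top" or "wrist"; returns a dict with "frame" (384x512x3 uint8, blue, green, red), "mtx" (3x3 intrinsics, pixels), "k1" (the pictures are not rectified: a ray, as slopes to the right and down, at radius r is drawn at 1 + k1 r^2 times it, then the intrinsics apply), "R" (3x3) and "t" (3): a world point X has camera coordinates R X + t; the wrist camera has in their place "hand_eye" (4x4, takes a point from camera to tool coordinates, whose origin is the TCP and whose axes are the flange's). Camera axes: x right, y down, z forward; pixel columns grow to the right and rows downward; lengths in m; the calibration is good to about 2 mm. A picture is of the moment at which its call begins: read the wrist's pose just before it. There is no depth.
- bot.job_done(): hands the job in; it is judged then, once.
The state is a dict: "time": time; "joints": joint angles; "qvel": joint speeds; "joint_efforts": joint torques, N m; "tool_pos": TCP position; "orientation": TCP orientation; "contact_force": force on the tool from outside, world axes, zero at the start; "moment": the same for the moment, N m; "grip_width": opening from 0.0 (shut) to 1.0 (fully open); "gripper_force": force on a finger pad.
Only numpy, scipy, OpenCV 4.12 (cv2) and the standard library are available. Lean on these libraries where they do the work, as an engineer would, in place of code of your own. Each camera call takes 0.05 s, during which the arm holds its last target. There are 200 camera calls.

## Task

Two alike ratchet clamps stand on the bench: one holds a round specimen puck, the other a square metal block. Release the puck: lift its clamp's sprung pawl off the ratchet wheel by the barrel grip, hold it up until the jaw has run all the way back, then let the pawl down again and let go. Leave the puck standing where it is, and leave the clamp with the square block shut.

Things in the scene. Friction and masses are not known exactly. Their poses are not given: they have to be found in the camera images.
- puck_clamp: The ratchet clamp holding the round puck, screwed down. Dark steel plate 100 (x) x 190 (y) x 12 mm, origin centred under it, z up. Jaws, 33 mm high, on its -x half: fixed one at +y, sliding one runs back to -y. On the +x half an upright toothed wheel, 54 mm over the tips, axis along x at (22, -30, 44) mm, geared to the jaw; above it the pawl, a bar along y, 8 mm wide, top at 86 mm.
- puck_clamp_grip (a point): Centre of the black barrel grip at the free end of that pawl: 18 mm in diameter, 24 mm long along the clamp's x. Highest part of the clamp; with the pawl down at (22, -62, 104) mm in the clamp's frame. Beside it in x nothing rises above 57 mm. The pawl hinges about the x direction at (22, 20, 84) mm, between cheeks 92 mm high, so the grip swings up on an arc and a little to +y.
- puck_clamp_pawl (a joint): Angle of that pawl, rad: 0 with its nose down on the wheel, grows as the grip is lifted, stop at 0.6. From 0.12 (grip 10 mm up) the wheel is free; 0.25 raises the grip 20 mm and shifts it 7 mm to the clamp's +y. Spring and wheel resist with 2 to 5 N at the grip; let go, it springs down by itself, and if dropped early it catches the next tooth and stops the jaw part-way.
- puck_clamp_jaw (a joint): Travel of that clamp's sliding jaw, m: 0 closed on the puck, 0.0287 fully back at its stop. While the pawl is held up, a spring draws it back in about one second; with the pawl down it is locked.
- puck: The round cream specimen puck, 32 mm in diameter, 20 mm high, loose, standing on the plate between the jaws; origin at the centre of its underside, z up.
- block_clamp: The other ratchet clamp, of the same build and frame, about 0.3 m to the left or right of the first; it holds a square aluminium block, 36 mm wide and 32 mm high. To be left shut.
- block_clamp_jaw (a joint): Travel of the other clamp's jaw, m: 0 closed on the block, where it is to stay.
There are look-alikes about, which are no part of the job. Leave any blue or yellow look-alike of the puck alone.

How it is judged:
By the outcome, as a careful person would: the job done as asked, in the order asked, and still so for the second after the job is handed in, with the robot touching nothing.
It also fails if it takes over 27 s, if anything falls off the work surface, if the arm or the gripper's body presses on something with over 40 N, if the wrist force passes 120 N, or if a joint passes its speed limit or range.

## Working session

There is one attempt and no reset: what is moved stays moved. The work goes in short steps, Python scripts to look and compute and a tool call to move; the robot and the scene stay as the last step left them, time stands still between calls to the robot, and variables do not carry over. Pictures are saved under pics/ and viewed, at most 10 in all, crops included, and the job is handed in when it is done.

Besides the shell and the picture viewer there is one more tool, called as a command line: name --argument value ..., lists and objects as JSON in quotes. apply_moves: Moves the arm, as the interface text tells. Its arguments: {"type":"object","properties":{"motion":{"type":"string"},"fingers":{"type":"number"}},"required":["motion"]}

```bash
mkdir -p pics; cat > h.py <<'E'
import numpy as np, cv2
from workcell import bot
def save(n,f): 
    c=bot.camera(n); cv2.imwrite('pics/'+f,c['frame']); np.savez('pics/'+f+'.npz',**{k:v for k,v in c.items()}); return c
E
python3 - <<'E'
from h import *
a=save('top','top1.png'); b=save('side','side1.png')
o=bot.observe(); print(o['time'],o['tool_pos'],o['orientation'],o['grip_width'])
cv2.imwrite('pics/a.png',cv2.resize(a['frame'],(800,600)));print(a['R'],a['t'],a['mtx'],a['k1'])
E
```

```text
0.1 [ 0.20700444 -0.48179484  0.23051726] [[ 9.18769699e-01  3.94793240e-01 -7.33673663e-04]
 [ 3.94793921e-01 -9.18768206e-01  1.65660146e-03]
 [-2.00609760e-05 -1.81168513e-03 -9.99998359e-01]] 0.9983595012712241
[[-0.02169533 -0.99976152  0.0024937 ]
 [-0.97692378  0.02066948 -0.21258576]
 [ 0.21248352 -0.00704827 -0.97713923]] [-0.02179967  0.48428737  0.97436697] [[397.36308443   0.         255.92907353]
 [  0.         397.36308443 187.22030323]
 [  0.           0.           1.        ]] -0.08898198460212012
```

View pics/a.png

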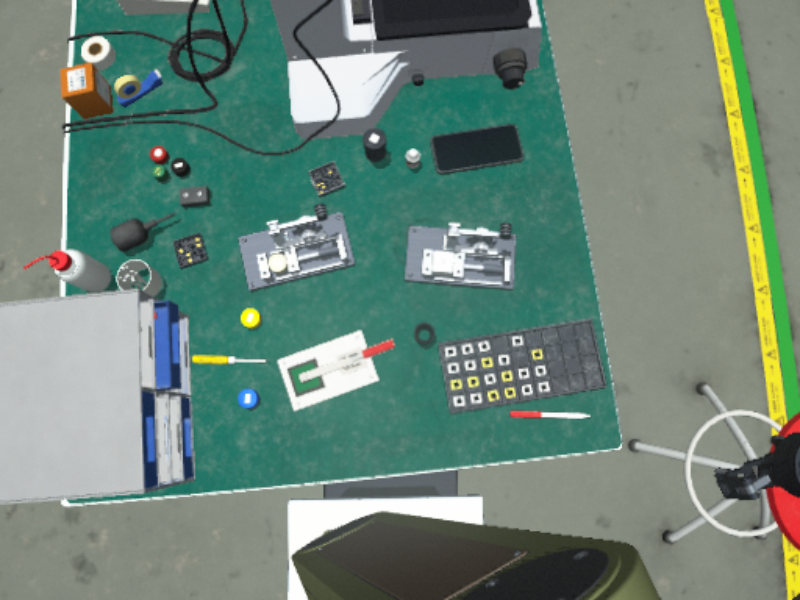

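View pics/side1.png

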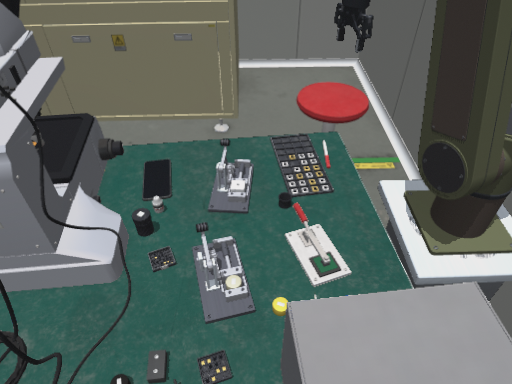

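```bash
cat >> h.py <<'E'
def load(f): return dict(np.load('pics/'+f+'.npz'))
def undist(c,uv):
    K=c['mtx']; d=np.array([float(c['k1']),0,0,0.])
    p=cv2.undistortPoints(np.array(uv,float).reshape(-1,1,2),K,d).reshape(-1,2)
    return np.c_[p,np.ones(len(p))]
def onplane(c,uv,z):
    r=undist(c,uv)@c['R']; o=-c['R'].T@c['t']; s=(z-o[2])/r[:,2]
    return o+r*s[:,None]
def two(ca,ua,cb,ub):
    r=[undist(c,[u])[0]@c['R'] for c,u in((ca,ua),(cb,ub))]; o=[-c['R'].T@c['t'] for c in(ca,cb)]
    s=np.linalg.lstsq(np.c_[r[0],-r[1]],o[1]-o[0],rcond=None)[0]
    p,q=o[0]+s[0]*r[0],o[1]+s[1]*r[1]; return (p+q)/2,np.linalg.norm(p-q)
E
python3 - <<'E'
from h import *
a=load('top1.png')['frame'];b=load('side1.png')['frame']
A=cv2.resize(a[125:190,145:235],None,fx=6,fy=6,interpolation=cv2.INTER_CUBIC)
B=cv2.resize(b[215:325,185:260],None,fx=3.5,fy=3.5,interpolation=cv2.INTER_CUBIC)
C=np.zeros((max(A.shape[0],B.shape[0]),A.shape[1]+B.shape[1],3),np.uint8)
C[:A.shape[0],:A.shape[1]]=A;C[:B.shape[0],A.shape[1]:]=B;print(C.shape)
cv2.imwrite('pics/crop.png',C)
E
```

```text
(390, 802, 3)
```

View pics/crop.png

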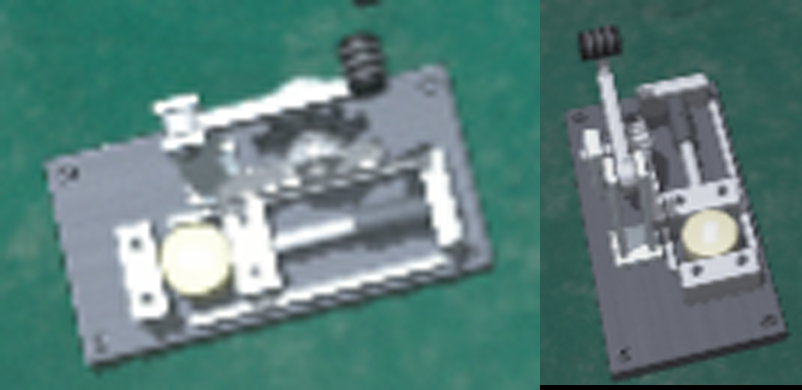

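```bash
python3 - <<'E'
from h import *
a=load('top1.png');b=load('side1.png')
f=lambda p:np.array(p)/6+[145,125]-.42
C=onplane(a,f([(48,160),(440,68),(493,268),(95,362)]),.012);print(C.round(4))
d=C[0]-C[1];e=C[3]-C[2];w=C[1]-C[2];print(np.linalg.norm([d,e,w,C[0]-C[3]],axis=1))
ang=[np.arctan2(-v[0],v[1]) for v in(d,e)];print(np.degrees(ang),np.degrees(np.arctan2(w[1],w[0])))
t=np.mean(ang);R=np.array([[np.cos(t),-np.sin(t)],[np.sin(t),np.cos(t)]])
o=C.mean(0)[:2];print('origin',o,'grip from plate',o+R@[.022,-.062])
g,gap=two(a,f((362,64)),b,np.array([60,43])/3.5+[185,215]-.36);print('grip',g,gap)
print('puck rel',R.T@(onplane(a,f([(196,259)]),.032)[0,:2]-o))
E
```

```text
[[0.6    0.2503 0.012 ]
 [0.6401 0.0697 0.012 ]
 [0.544  0.0457 0.012 ]
 [0.5043 0.2255 0.012 ]]
[0.18502642 0.18414276 0.09899975 0.09886764]
[12.51781474 12.46816554] 14.036121374380151
origin [0.57208005 0.14776557] grip from plate [0.606971   0.09199262]
grip [0.60781621 0.09428915 0.10502998] 0.0026873673469237254
puck rel [-0.01942572  0.03396708]
```

The left clamp, at about (178,168) in the top image, holds the round cream puck, so it is the target. The right one at (283,168) holds the square block. The yellow (160,203) and blue (158,255) discs are look-alikes. The crop confirms the puck and its black grip at top (205,136) and side (202,227). The ray-cast plate measures 185x99 mm and the grip height 105 mm, which match the sizes given.

apply_moves --motion "0.625 0.9 0 0 0 0.725;0.625 0.9 0 0 0 0.725;0.625 0.9 0 0 0 0.725;0.625 0.9 0 0 0 0.725;0.625 0.9 0 0 0 0.725;0.625 0.9 0 0 0 0.725;0.625 0.9 0 0 0 0.725;0.625 0.9 0 0 0 0.725" --fingers 0.3

```text
time: 0.9
tool_pos: [0.4077, -0.1926, 0.2311]
orientation: [[0.449, 0.894, -0.0], [0.894, -0.449, 0.0], [-0.0, -0.0, -1.0]]
contact_force: [0.4, -0.8, 0.5]
grip_width: 0.654
gripper_force: 0.0
```

apply_moves --motion "0.625 0.9 0 0 0 0.725;0.625 0.9 0 0 0 0.725;0.625 0.9 0 0 0 0.725;0.625 0.9 0 0 0 0.725;0.625 0.9 0 0 0 0.725;0.625 0.9 0 0 0 0.725;0.625 0.9 0 0 0 0.725;0.625 0.9 0 0 0 0.725;0 0 0 0 0 0;0 0 0 0 0 0"

```text
time: 1.9
tool_pos: [0.607, 0.0943, 0.2302]
orientation: [[-0.226, 0.974, -0.002], [0.974, 0.226, -0.001], [-0.0, -0.002, -1.0]]
contact_force: [0.1, -0.1, -0.1]
grip_width: 0.654
gripper_force: 0.0
```

```bash
python3 - <<'E'
from h import *
o=bot.observe(); print(o['time'],o['tool_pos'],o['orientation'].round(4) if hasattr(o['orientation'],'round') else o['orientation'],o['grip_width'],o['contact_force'],o['joints'])
np.savez('pics/pose.npz',p=o['tool_pos'],R=o['orientation'])
c=save('wrist','w1.png');print(c['hand_eye'])
E
```

```text
1.9 [0.60695109 0.09434699 0.23015504] [[-2.262e-01  9.741e-01 -2.100e-03]
 [ 9.741e-01  2.262e-01 -8.000e-04]
 [-3.000e-04 -2.300e-03 -1.000e+00]] 0.6536422158255242 [ 0.12406375 -0.05925801 -0.1296591 ] [ 1.54452754e-01  4.17726394e-01  9.43202539e-02  1.24962132e+00
 -4.65409280e-04  1.49705992e+00]
[[-5.82222285e-04 -9.45866745e-01 -3.24554714e-01  8.41003091e-02]
 [ 9.99999793e-01 -4.62209944e-04 -4.46868105e-04  8.05567458e-04]
 [ 2.72665263e-04 -3.24554907e-01  9.45866818e-01 -1.42077784e-01]
 [ 0.00000000e+00  0.00000000e+00  0.00000000e+00  1.00000000e+00]]
```

View pics/w1.png

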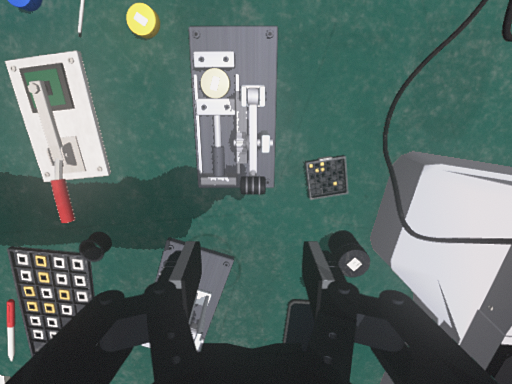

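The wrist view shows the puck at (214,83) and the black barrel grip at (253,185), squarely aligned with the fingers.

```bash
python3 - <<'E'
from h import *
c=load('w1.png');q=load('pose.png') if 0 else np.load('pics/pose.npz')
H=c['hand_eye'];Rw=q['R']@H[:3,:3];tw=q['R']@H[:3,3]+q['p'];c['R']=Rw.T;c['t']=-Rw.T@tw
f=c['frame'][172:198,235:275];m=(f.max(2)<60).astype(np.uint8)
n,_,s,ce=cv2.connectedComponentsWithStats(m);i=1+np.argmax(s[1:,4]);print(s[i],ce[i]+[235,172])
print(onplane(c,[ce[i]+[235,172],(253,185)],.104))
C=onplane(c,[(189,27),(277,27)],.012);print(C,np.degrees(np.arctan2(*(C[1]-C[0])[1::-1])))
a=load('top1.png');print(two(c,(253,185),a,(205.3-.42,135.7-.42)))
E
```

```text
[26  5  4  6 19] [262.21052632 179.21052632]
[[0.61622974 0.10256264 0.104     ]
 [0.60891984 0.09486674 0.104     ]]
[[0.50463796 0.22996425 0.012     ]
 [0.59990938 0.25174407 0.012     ]] 12.876999434178789
(array([0.60925853, 0.0945516 , 0.10373872]), np.float64(0.0007723725825066119))
```

apply_moves --motion "0.05 0 -0.8 0 0 0;0 0 -0.8 0 0 0;0 0 -0.8 0 0 0;0 0 -0.7 0 0 0;0 0 -0.6 0 0 0;0 0 0 0 0 0;0 0 0 0 0 0"

```text
time: 2.65
tool_pos: [0.6085, 0.0925, 0.0838]
orientation: [[-0.223, 0.975, -0.001], [0.975, 0.223, -0.0], [-0.0, -0.001, -1.0]]
contact_force: [0.4, -0.5, 1.2]
grip_width: 0.648
gripper_force: 0.0
```

apply_moves --motion "0 0 0 0 0 0;0 0 0 0 0 0;0 0 0 0 0 0;0 0 0 0 0 0;0 0 0 0 0 0;0 0 0 0 0 0;0 0 0 0 0 0;0 0 0 0 0 0" --fingers -1

```text
time: 3.45
tool_pos: [0.6084, 0.0929, 0.0854]
orientation: [[-0.225, 0.974, -0.0], [0.974, 0.225, -0.001], [-0.001, -0.001, -1.0]]
contact_force: [-5.8, -2.4, 8.0]
grip_width: 0.267
gripper_force: 59.0
```

apply_moves --motion "-0.005 0.025 0.1 0 0 0;-0.005 0.03 0.1 0 0 0;-0.01 0.035 0.1 0 0 0;-0.01 0.04 0.1 0 0 0;-0.01 0.04 0.1 0 0 0;-0.01 0.04 0.1 0 0 0;0 0 0 0 0 0;0 0 0 0 0 0;0 0 0 0 0 0;0 0 0 0 0 0"

```text
time: 4.45
tool_pos: [0.6061, 0.1022, 0.1068]
orientation: [[-0.225, 0.974, -0.002], [0.974, 0.225, 0.0], [0.001, -0.002, -1.0]]
contact_force: [-4.5, -3.1, -8.5]
grip_width: 0.264
gripper_force: 59.4
```

apply_moves --motion "0 0 0 0 0 0;0 0 0 0 0 0;0 0 0 0 0 0;0 0 0 0 0 0;0 0 0 0 0 0;0 0 0 0 0 0;0 0 0 0 0 0;0 0 0 0 0 0;0 0 0 0 0 0;0 0 0 0 0 0"

```text
time: 5.45
tool_pos: [0.6061, 0.1022, 0.1069]
orientation: [[-0.225, 0.974, -0.002], [0.974, 0.225, 0.0], [0.001, -0.002, -1.0]]
contact_force: [-4.5, -2.9, -8.4]
grip_width: 0.27
gripper_force: 59.4
```

```bash
python3 - <<'E'
from h import *
a=save('top','top2.png')['frame']; b=save('side','side2.png')['frame']
A=cv2.resize(a[115:190,145:235],None,fx=5,fy=5,interpolation=cv2.INTER_CUBIC)
B=cv2.resize(b[190:325,175:260],None,fx=4,fy=4,interpolation=cv2.INTER_CUBIC)
C=np.zeros((540,790,3),np.uint8)
C[:375,:450]=A;C[:,450:]=B;cv2.imwrite('pics/crop2.png',C)
E
```

```text
(no output)
```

View pics/crop2.png

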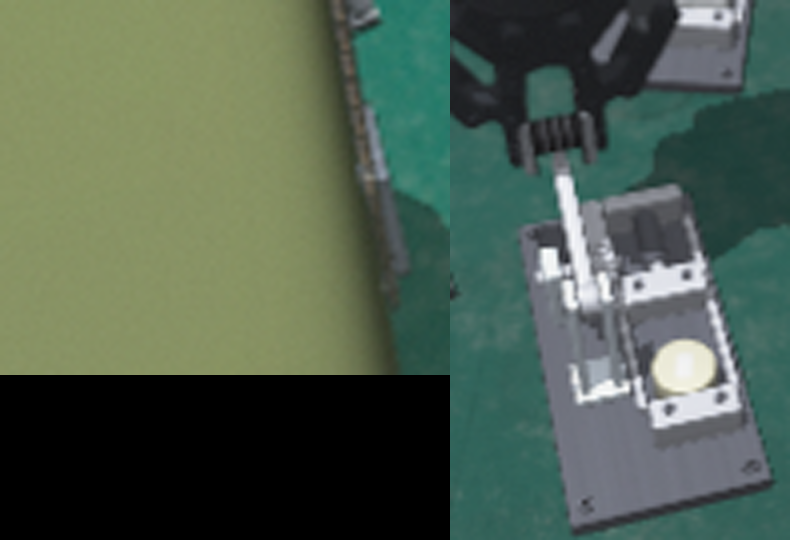

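The side view shows the pawl held up at crop (560,135), the jaw drawn back at (660,285) and the puck standing at (684,366). I'll hold longer and measure the jaw travel.

apply_moves --motion "0 0 0 0 0 0;0 0 0 0 0 0;0 0 0 0 0 0;0 0 0 0 0 0;0 0 0 0 0 0;0 0 0 0 0 0;0 0 0 0 0 0;0 0 0 0 0 0;0 0 0 0 0 0;0 0 0 0 0 0"

```text
time: 6.55
tool_pos: [0.6062, 0.1022, 0.1069]
orientation: [[-0.225, 0.974, -0.002], [0.974, 0.225, 0.0], [0.001, -0.002, -1.0]]
contact_force: [-4.6, -1.7, -8.4]
grip_width: 0.265
gripper_force: 59.4
```

```bash
python3 - <<'E'
from h import *
s1=load('side1.png');s2=load('side2.png');c=save('side','side3.png')
print(np.abs(c['frame'][240:285,210:250].astype(int)-s2['frame'][240:285,210:250]).max(), bot.observe()['time'])
p=onplane(s1,np.array([(140,200),(185,190)])/3.5+[185,215]-.36,.045);q=onplane(s2,np.array([(188,285),(237,275)])/4+[175,190]-.375,.045)
print(np.linalg.norm(p-q,axis=1))
E
```

```text
3 6.6
[0.02833511 0.02797856]
```

Travel is 28 mm and the image is unchanged, so the jaw is at its stop. I'll lower the pawl back along the arc.

apply_moves --motion "0.01 -0.04 -0.1 0 0 0;0.01 -0.04 -0.1 0 0 0;0.01 -0.04 -0.1 0 0 0;0.01 -0.035 -0.1 0 0 0;0.005 -0.03 -0.1 0 0 0;0.005 -0.025 -0.1 0 0 0;0 0 0 0 0 0;0 0 0 0 0 0;0 0 0 0 0 0"

```text
time: 7.5
tool_pos: [0.6083, 0.0943, 0.0866]
orientation: [[-0.225, 0.974, -0.0], [0.974, 0.225, 0.003], [0.003, 0.001, -1.0]]
contact_force: [-10.5, -4.3, 11.9]
grip_width: 0.266
gripper_force: 62.3
```

apply_moves --motion "0 0 0 0 0 0;0 0 0 0 0 0;0 0 0 0 0 0;0 0 0 0 0 0;0 0 0 0 0 0;0 0 0 0 0 0" --fingers 0.3

```text
time: 8.1
tool_pos: [0.6095, 0.0938, 0.0832]
orientation: [[-0.225, 0.974, 0.0], [0.974, 0.225, 0.0], [0.0, 0.0, -1.0]]
contact_force: [0.6, -0.4, 0.3]
grip_width: 0.651
gripper_force: 0.0
```

apply_moves --motion "0 0 0.3 0 0 0;0 0 0.6 0 0 0;0 0 0.8 0 0 0;0 0 0.8 0 0 0;0 0 0.8 0 0 0;-0.5 -0.5 0.6 0 0 0;-1 -0.7 0 0 0 0;-1 -0.7 0 0 0 0;-1 -0.7 0 0 0 0;0 0 0 0 0 0"

```text
time: 9.1
tool_pos: [0.4627, -0.0125, 0.2397]
orientation: [[-0.222, 0.975, -0.005], [0.975, 0.222, -0.001], [0.0, -0.005, -1.0]]
contact_force: [0.1, 0.4, 0.2]
grip_width: 0.653
gripper_force: 0.0
```

```bash
python3 - <<'E'
from h import *
b=save('side','side4.png')['frame']
o=bot.observe(); np.savez('pics/pose.npz',p=o['tool_pos'],R=o['orientation']); w=save('wrist','w2.png')['frame']
B=cv2.resize(b[120:325,175:275],None,fx=2.8,fy=2.8,interpolation=cv2.INTER_CUBIC)
C=np.zeros((574,792,3),np.uint8);C[:B.shape[0],:280]=B;C[:384,280:]=w;cv2.imwrite('pics/crop3.png',C)
E
```

```text
(no output)
```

View pics/crop3.png

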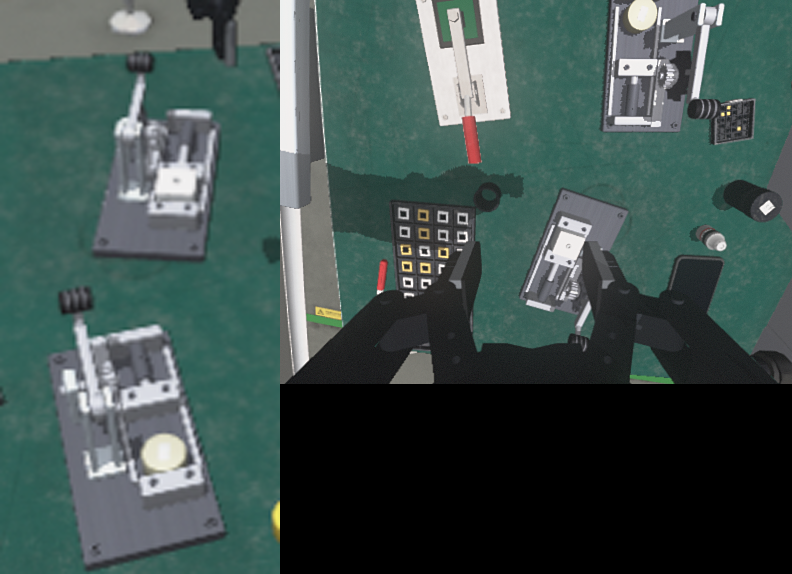

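The grip is back at side (202,227), the same as before the lift, so the pawl is down. The jaw is fully back, the puck is standing at crop (164,453), the block clamp is shut and the gripper is clear.

```bash
python3 -c "
from workcell import bot
print(bot.job_done())"
```

```text
the job is handed in; nothing more can be done
None
```

The puck is released and left standing, with its clamp's jaw fully back (about 28 mm measured), the pawl down and let go, and the block clamp still shut; I handed the job in at about 9 s, and no verdict was returned.

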